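# Set out two clipper guards in the steel bowl

### The arm

A 6-joint arm with a two-finger parallel gripper is mounted at the origin on the work surface. World frame = base frame: x ahead of the robot, y to its left, z up, the work surface at z = 0. Lengths are in m, angles in rad, forces in N, time in s.
With the tool pointing down it reaches from about 0.325 to 0.775 m from the base axis. Payload 9.3 kg.
Tool frame: the origin (TCP) lies on the centre line of the jaws, within the pads' length; the fingertips stand 22 mm ahead of it and the grasp point (between the pads) lies 3 mm ahead of it; z points along the fingers, y is the line along which they close (so a half turn about z gives the same grasp; the last joint's range is limited). The gripper opens to 85 mm and grips with 20 to 120 N. Pads are 22 mm wide; open, the fingers measure 114 mm over their backs; the gripper's body (76 mm by 85 mm) begins 54 mm behind the grasp point. The pads swing forward as they close: fully open they stand 13 mm farther back than shut.
Start: joints at [1.121, 0.259, 0.021, 1.334, 0, 1.418], TCP at [0.161, 0.526, 0.253] pointing down, gripper open.
Joint ranges: [-3.04, 3.04], [-0.91, 1.82], [-1.04, 1.36], [-1.92, 1.95], [-1.52, 1.45], [-3.14, 3.14]. Speed limits (rad/s): [2.22, 2.22, 2.79, 3.14, 3.14, 3.14].

### API

Orientations are given as a unit quaternion [w, x, y, z].
In Python, from cell import * gives the robot as it stands.
- The arm moves only by the shell command python3 -m jog 'ROWS' [OPENING] [FORCE]. ROWS is JSON, one flat list of numbers, 4 for each row, row after row: the shift along the tool's x, y, z in m, then the turn about the tool's z in rad. In form: [dx, dy, dz, twist, dx, dy, dz, twist, ...]. A call has 1 to 10 rows; each row is the pose to reach, as a shift and turn from the pose commanded when the call began, along the tool's axes at that moment; what a row does not reach only later rows make up. A row lasts 1/12 s, in which the tool goes at most 41.7 mm and 7.16 degrees, less where a joint would pass 70% of its speed; a pose out of reach is approached as far as the arm can. A call with a gripper value outside its range is refused whole. OPENING is the opening, from 0 (shut) to 1 (fully open), set as the call begins (- or left out, the last holds). The fingers move at their own pace and stop on an object; FORCE is the grip in N (left out, the last holds). Time passes only in rows, so rows that repeat a pose let the fingers close. It gives the time, the measured TCP pose, the force, the opening and the grip force at its end, in the units of the state.
- get_state(): the state, without advancing time (a new reading comes with each control period).
- read_camera(name): name is "side" or "top" or "wrist"; returns the picture (400x640x3 uint8, red, green, blue); there is no depth.
- get_calibration(name): a dict with "fx", "fy", "cx", "cy" (pixels), "k1" (the pictures are not rectified: a ray, as slopes to the right and down, at radius r is drawn at 1 + k1 r^2 times it, then the intrinsics apply), "R" (3x3) and "t" (3): a world point X has camera coordinates R X + t. Camera axes: x right, y down, z forward; pixel columns grow to the right and rows downward; lengths in m; the calibration is good to about 2 mm. A picture is of the moment at which its call begins: read the wrist's pose just before it. get_calibration takes no time and is no camera call; for the wrist camera it gives the pose at the moment of the call.
- close_job(): hands the job in; it is judged then, once.
Trained networks look in the newest picture that a camera, given by its name, has taken for a name from the list of things; names that differ only in an ending like _2 or _b are one class to them, and where a whole thing is asked for, a point or a joint stands for the part that bears it (a point fixed in the world has none). Each returns a list of dicts, best first, with "conf" (0 to 1); they miss things now and then, are a little off and sometimes report something else, mostly with a low value. They report only what shows in the picture. A call takes as long as a camera call. They do not tell look-alikes from the thing itself.
- recognise(camera, name): "location" ([x, y, z] in m, in world coordinates, good to about 4 mm: the middle of the surface that is visible of it).
- place_of(camera, name): "location" ([x, y, z] in m, in world coordinates, good to about 4 mm: a listed point, or the origin of a listed thing).
The state is a dict: "time": time; "joints": joint angles; "dq": joint speeds; "effort": joint torques, N m; "position": TCP position; "tcp_rot": TCP orientation; "force": force on the tool from outside, world axes, zero at the start; "torque": the same for the moment, N m; "opening": finger opening in m; "finger_force": force on a finger pad.
Only numpy, scipy, OpenCV 4.12 (cv2) and the standard library are available. Lean on these libraries where they do the work, as an engineer would, in place of code of your own. Each camera call takes 0.05 s, during which the arm holds its last target. There are 200 camera calls.

### The job

Take the orange and the green clipper guards out of their compartments in the white organiser and put both in the steel bowl, lowering each one inside the bowl before letting go rather than dropping it in from above. Leave the blue and black guards lying where they are, and leave the bowl standing where it is.

Things in the scene. Friction and masses are not known exactly. Their poses are not given: they have to be found in the camera images.
- bin: Fixed white plastic organiser, 240 x 240 mm and 34 mm high, open on top; walls, floor and dividers 4 mm thick; one divider each way makes four square compartments, about 114 mm inside, centred about 58 mm from the middle along x and y. Origin: centre of its underside, on the bench. x and y run along its sides.
- bowl: Round, straight-sided brushed steel pet bowl standing loose on the bench, 350 g: 190 mm across at the foot, 170 mm at the rim, 44 mm high, walls and floor 4 mm thick, about 160 mm clear inside at the rim, flat floor. Origin: centre of its underside; z up.
- orange_center (a point): Centre (half-way up) of the orange clipper guard: a rigid plastic comb block for a hair clipper, 46 mm long (its x; teeth point to +x), 34 mm wide (its y, the sides to grip across), 24 mm high, 30 g or so, lying loose on its sole on a compartment floor, one guard in each compartment. The compartment each colour lies in varies, and the guards lie turned at various angles.
- guard_orange: The orange clipper guard again; origin in the middle of its sole, 12 mm under the centre.
- green_center (a point): Centre (half-way up) of the green clipper guard: a rigid plastic comb block for a hair clipper, 46 mm long (its x; teeth point to +x), 34 mm wide (its y, the sides to grip across), 24 mm high, 30 g or so, lying loose on its sole on a compartment floor, one guard in each compartment. The compartment each colour lies in varies, and the guards lie turned at various angles.
- guard_green: The green clipper guard again; origin in the middle of its sole, 12 mm under the centre.
- blue_center (a point): Centre (half-way up) of the blue clipper guard: a rigid plastic comb block for a hair clipper, 46 mm long (its x; teeth point to +x), 34 mm wide (its y, the sides to grip across), 24 mm high, 30 g or so, lying loose on its sole on a compartment floor, one guard in each compartment. The compartment each colour lies in varies, and the guards lie turned at various angles.
- black_center (a point): Centre (half-way up) of the black clipper guard: a rigid plastic comb block for a hair clipper, 46 mm long (its x; teeth point to +x), 34 mm wide (its y, the sides to grip across), 24 mm high, 30 g or so, lying loose on its sole on a compartment floor, one guard in each compartment. The compartment each colour lies in varies, and the guards lie turned at various angles.
There are look-alikes about, which are no part of the job. Of the things like the guard_green, leave any that is yellow; of the rest the larger one is meant.

How it is judged:
At the end, for the whole second after the job is handed in: Orange and green guards at rest (under 30 mm/s) inside the bowl: centres within 75 mm of its axis, 4 to 44 mm above its underside. Bowl upright (0.1 rad) and within 40 mm of its start; blue and black guards within 30 mm of their starts (horizontal distance between each of orange_center, green_center and bowl below 0.075 m and z of orange_center in the frame of bowl between 0.004 and 0.044 m and linear speed of each of guard_orange, guard_green below 0.03 m/s and z of green_center in the frame of bowl between 0.004 and 0.044 m and angle between bowl's own z axis and vertical below 0.1 rad and distance of bowl from where it was at the start of the episode below 0.04 m and distance of each of blue_center, black_center from where it was at the start of the episode below 0.03 m); the robot touches nothing.
It fails at once if the orange or green guard is dropped: it falls faster than 0.9 m/s (about 4 cm of free fall) out of the fingers ((linear speed of guard_orange above 0.9 m/s and contact force between guard_orange and the fingers below 0.01 N) or (linear speed of guard_green above 0.9 m/s and contact force between guard_green and the fingers below 0.01 N)).
It fails at once if the bowl is tipped by more than 0.5 rad (angle between bowl's own z axis and vertical above 0.5 rad).
It also fails if it takes over 51 s, if anything falls off the work surface, if the arm or the gripper's body presses on something with over 40 N, if the wrist force passes 120 N, or if a joint passes its speed limit or range.

## Working session

There is one attempt and no reset: what is moved stays moved. The work goes in short steps, Python scripts to look and compute and a shell command to move; the robot and the scene stay as the last step left them, time stands still between calls to the robot, and variables do not carry over. Pictures are saved under pics/ and viewed, at most 10 in all, crops included, and the job is handed in when it is done.

```bash
mkdir -p pics; python3 - <<'E'
from cell import *
import cv2
s=get_state();print(s['time'],s['position'],s['tcp_rot'],s['opening'])
for c in ['top','side']:
    cv2.imwrite(f'pics/{c}0.png',read_camera(c)[:,:,::-1])
for n in ['bin','bowl','orange_center','green_center','blue_center','black_center']:
    print(n,[(d['conf'],[round(float(x),3) for x in d['location']]) for d in place_of('top',n)])
E
```

```text
0.0 [0.1607438  0.52572152 0.25266292] [-1.98666564e-04  1.47857576e-01  9.89008434e-01 -6.44278190e-04] 0.08535336322175603
bin [(0.7, [0.562, -0.186, 0.002]), (0.43, [0.619, -0.253, 0.015])]
bowl [(0.87, [0.534, 0.147, -0.002])]
orange_center [(0.74, [0.493, -0.246, 0.013])]
green_center [(0.85, [0.753, -0.113, 0.012]), (0.68, [0.621, -0.254, 0.014]), (0.58, [0.665, -0.375, 0.011]), (0.26, [0.494, -0.244, 0.008])]
blue_center [(0.68, [0.507, -0.121, 0.018])]
black_center [(0.68, [0.625, -0.141, 0.02])]
```

View pics/top0.png

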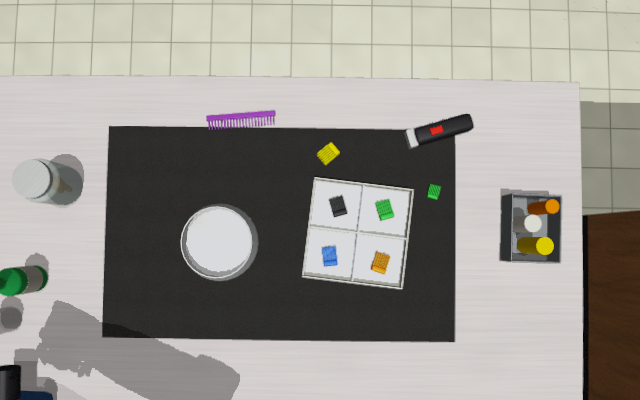

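The top picture shows the bin around (358,233), with black at (338,206), green at (384,209), blue at (329,256) and orange at (380,262). The bowl is at (219,242).
Green candidates are the bin piece (384,209), a small green one outside at (434,191) and a yellow one at (328,153). The bin piece fits because it isn't yellow and is the larger green. I'll confirm that in a crop.

```bash
cat > h.py <<'E'
from cell import *
import cv2, numpy as np
def toplane(c,px,z,K=None):
    k=K or get_calibration(c)
    px=np.asarray(px,float).reshape(-1,2)
    d=(px-[k['cx'],k['cy']])/[k['fx'],k['fy']]
    u=d.copy()
    for _ in range(20): u=d/(1+k['k1']*(u**2).sum(1,keepdims=True))
    R=np.array(k['R']);t=np.array(k['t'])
    C=-R.T@t; r=np.c_[u,np.ones(len(u))]@R
    return (C+r*((z-C[2])/r[:,2])[:,None])[:,:2]
H={'orange':(8,20),'green':(45,75),'blue':(100,125)}
def find(c,col,z,box,img,K=None,near=None):
    hsv=cv2.cvtColor(img,cv2.COLOR_RGB2HSV)
    m=cv2.inRange(hsv,(H[col][0],110,60),(H[col][1],255,255))
    w=np.zeros_like(m);x0,y0,x1,y1=box;w[y0:y1,x0:x1]=255;m&=w
    m=cv2.morphologyEx(m,cv2.MORPH_CLOSE,np.ones((5,5)))
    out=[]
    for q in cv2.findContours(m,cv2.RETR_EXTERNAL,cv2.CHAIN_APPROX_NONE)[0]:
        if cv2.contourArea(q)<60: continue
        P=toplane(c,q,z,K)
        (ctr,(a,b),ang)=cv2.minAreaRect((P*1000).astype(np.float32))
        if a<b: a,b,ang=b,a,ang+90
        out.append((q.reshape(-1,2).mean(0).round(),np.round(ctr,1),round(a,1),round(b,1),round((ang+90)%180-90,1)))
    return out
E
python3 - <<'E'
from h import *
im=cv2.imread('pics/top0.png')[:,:,::-1].copy()
for c in ['orange','green']: print(c,find('top',c,.026,(290,140,460,300),im))
cv2.imwrite('pics/crop.png',cv2.resize(im[140:300,300:460,::-1],None,fx=3.7,fy=3.7,interpolation=cv2.INTER_CUBIC))
s=get_state();k=get_calibration('wrist');R=np.array(k['R']);t=np.array(k['t'])
C=-R.T@t
from scipy.spatial.transform import Rotation as Ro
q=s['tcp_rot'];T=Ro.from_quat([q[1],q[2],q[3],q[0]]).as_matrix()
print('tool axes\n',T.round(3),'cam in tool',T.T@(C-s['position']),'fwd',T.T@R[2],k['fx'])
E
```

```text
orange [(array([380., 263.]), array([ 491.3, -243.9]), 44.5, 34.0, -18.1)]
green [(array([384., 209.]), array([ 618.2, -253.1]), 44.1, 34.0, 17.5), (array([433., 192.]), array([ 662.8, -371.2]), 36.0, 28.3, -17.6)]
tool axes
 [[-0.956  0.292 -0.   ]
 [ 0.292  0.956 -0.   ]
 [ 0.    -0.    -1.   ]] cam in tool [ 7.09802104e-02  1.05982533e-04 -1.20685748e-01] fwd [-2.84714630e-01  1.05172862e-04  9.58612314e-01] 326.8086525033692
```

View pics/crop.png

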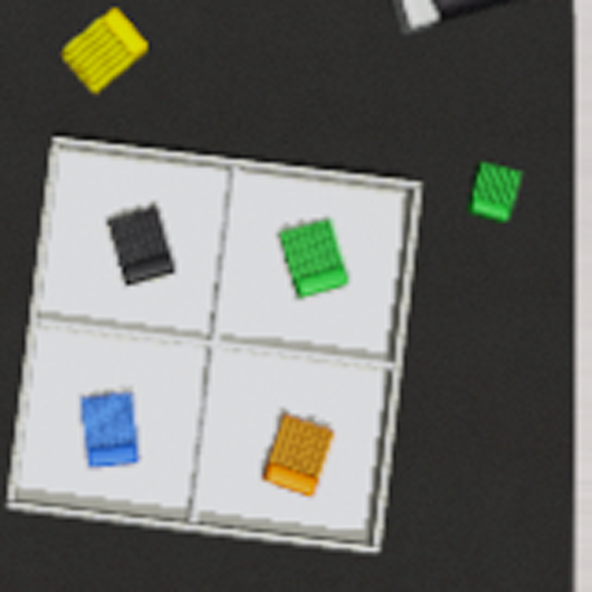

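The crop confirms it: the bin green at (313,257) measures 44x34 mm, and the one outside at (497,190) only about 36x28. The bin green is the target. I'll move over the orange first, with the jaws part open.

```bash
python3 -m jog '[-0.023,-0.027,0,0, -0.046,-0.054,0,0, -0.069,-0.081,0,0, -0.092,-0.108,0,0, -0.115,-0.135,0,0, -0.138,-0.162,0,0, -0.161,-0.189,0,0, -0.184,-0.216,0,0, -0.207,-0.243,0,0, -0.230,-0.270,0,0]' 0.65 40
python3 -m jog '[-0.023,-0.027,0,0, -0.046,-0.054,0,0, -0.069,-0.081,0,0, -0.092,-0.108,0,0, -0.115,-0.135,0,0, -0.138,-0.162,0,0, -0.161,-0.189,0,0, -0.184,-0.216,0,0, -0.207,-0.243,0,0, -0.230,-0.270,0,0]'
python3 -m jog '[-0.02,-0.025,0.015,0, -0.04,-0.05,0.03,0, -0.06,-0.075,0.045,0, -0.08,-0.1,0.06,0, -0.08,-0.1,0.075,0, -0.08,-0.1,0.09,0, -0.08,-0.1,0.09,0, -0.08,-0.1,0.09,0]'
cat > look.py <<'E'
from h import *
import sys
from scipy.spatial.transform import Rotation as Ro
col,name=sys.argv[1:3]; tgt=None
s=get_state();K=get_calibration('wrist');im=read_camera('wrist')
cv2.imwrite(f'pics/{name}.png',im[:,:,::-1])
q=s['tcp_rot'];T=Ro.from_quat([q[1],q[2],q[3],q[0]]).as_matrix();p=s['position']
print('t',s['time'],'p',p.round(4),'y angle',np.degrees(np.arctan2(T[1,1],T[0,1])).round(1),'open',s['opening'],s['finger_force'])
for f in find('wrist',col,.026,(0,0,640,400),im,K):
    c=f[1]/1000
    print(f,'tool shift',(T.T@np.array([c[0]-p[0],c[1]-p[1],0])).round(4))
E
python3 look.py orange w1
```

```text
time: 1.23
position: [0.302, 0.1989, 0.2535]
tcp_rot: [0.0, 0.148, 0.989, 0.0]
force: [1.0, 0.0, -0.2]
opening: 0.0556
finger_force: 0.0
time: 2.07
position: [0.4431, -0.1269, 0.2534]
tcp_rot: [0.0, 0.148, 0.989, -0.0]
force: [0.5, -0.1, 0.5]
opening: 0.0556
finger_force: 0.0
time: 2.73
position: [0.4897, -0.2438, 0.1629]
tcp_rot: [-0.001, 0.148, 0.989, 0.0]
force: [0.3, -0.5, 0.5]
opening: 0.0553
finger_force: 0.0
t 2.7333 p [ 0.4897 -0.2438  0.1629] y angle 73.0 open 0.05529294517287949 0.0
(array([322., 196.]), array([ 489.6, -244.4]), 46.7, 33.7, -18.6) tool shift [-0.     -0.0006 -0.    ]
```

View pics/w1.png

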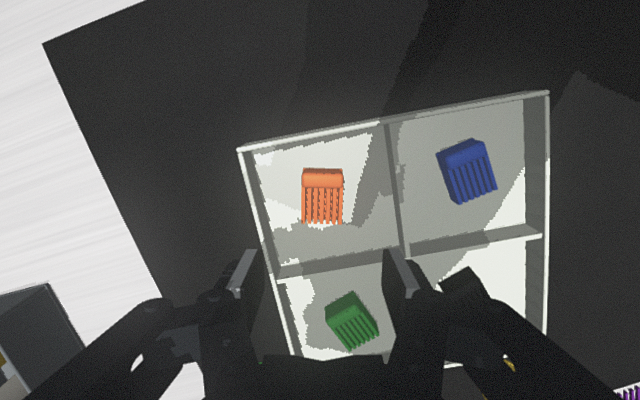

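The orange is at (322,196), square between the jaws, and the compartment walls at x≈260 and x≈385 leave room for the fingers. Descending.

```bash
python3 -m jog '[0,-0.001,0.025,0.02, 0,-0.001,0.05,0.02, 0,-0.001,0.075,0.02, 0,-0.001,0.095,0.02, 0,-0.001,0.11,0.02, 0,-0.001,0.12,0.02, 0,-0.001,0.128,0.02, 0,-0.001,0.132,0.02, 0,-0.001,0.132,0.02]'
python3 -m jog '[0,0,0,0, 0,0,0,0, 0,0,0,0, 0,0,0,0, 0,0,0,0, 0,0,0,0]' 0.2 40
```

```text
time: 3.53
position: [0.49, -0.2449, 0.0314]
tcp_rot: [0.0, 0.158, 0.988, -0.0]
force: [-1.0, 0.5, 1.7]
opening: 0.0559
finger_force: 0.0
time: 4.03
position: [0.4903, -0.2453, 0.0323]
tcp_rot: [0.001, 0.158, 0.987, -0.0]
force: [-0.3, 0.6, 5.8]
opening: 0.0329
finger_force: 40.8
```

Orange is gripped at 40.8 N. Lifting, then carrying it to the near half of the bowl.

```bash
python3 -m jog '[0,0,-0.01,0, 0,0,-0.025,0, 0,0,-0.045,0, 0,0,-0.07,0, 0,0,-0.09,0, 0,0,-0.1,0, 0,0,-0.1,0]'
python3 -m jog '[0.004,0.014,0,0, 0.012,0.04,0,0, 0.02,0.067,0,0, 0.028,0.095,0,0, 0.037,0.124,0,0, 0.046,0.155,0,0, 0.055,0.186,0,0, 0.064,0.217,0,0, 0.073,0.248,0,0, 0.082,0.277,0,0]'
python3 -m jog '[0.008,0.027,0,0, 0.016,0.054,0,0, 0.023,0.077,0,0, 0.028,0.092,0,0, 0.03,0.099,0,0, 0.03,0.099,0,0]'
python3 look.py orange w2
python3 - <<'E'
from h import *
im=read_camera('top');cv2.imwrite('pics/top1.png',im[:,:,::-1])
im0=cv2.imread('pics/top0.png')
g=cv2.cvtColor(im0,cv2.COLOR_BGR2GRAY)[200:285,175:265]
m=(g>195).astype(np.uint8)
q=max(cv2.findContours(m,0,1)[0],key=cv2.contourArea)+[175,200]
P=(toplane('top',q,.044)*1000).astype(np.float32)
print(cv2.minEnclosingCircle(P), cv2.fitEllipse(P))
cv2.imwrite('pics/b1.png',cv2.resize(np.hstack([im0[190:300,165:275],im[190:300,165:275,::-1]]),None,fx=3.6,fy=3.6))
E
```

```text
time: 4.62
position: [0.4907, -0.2456, 0.1339]
tcp_rot: [0.002, 0.158, 0.987, -0.001]
force: [-0.2, -0.1, -0.1]
opening: 0.033
finger_force: 40.1
time: 5.45
position: [0.4967, 0.0462, 0.1298]
tcp_rot: [-0.001, 0.158, 0.988, 0.0]
force: [0.8, -0.7, -0.8]
opening: 0.0332
finger_force: 40.1
time: 5.95
position: [0.4994, 0.1487, 0.1301]
tcp_rot: [-0.001, 0.157, 0.988, -0.0]
force: [0.8, -0.7, -0.9]
opening: 0.033
finger_force: 40.1
t 5.95 p [0.4994 0.1487 0.1301] y angle 72.0 open 0.033041200478951455 40.10708928108215
(array([322., 277.]), array([546.1, 133.6]), 86.9, 59.8, -18.0) tool shift [-0.049   0.0001 -0.0001]
((541.6040649414062, 137.0608367919922), 79.66141510009766) ((541.2941284179688, 138.5679168701172), (146.40878295898438, 151.9065704345703), 152.40208435058594)
```

View pics/w2.png

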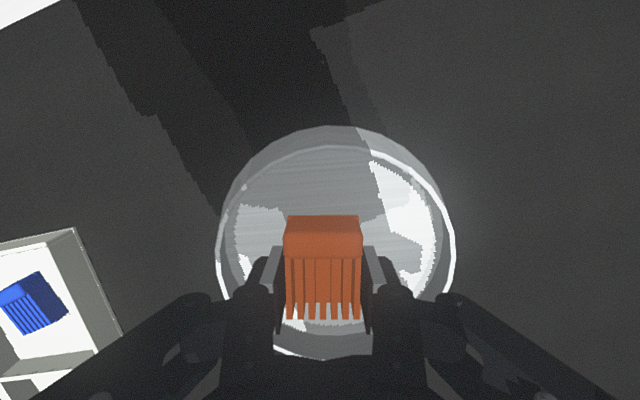

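The orange is held firmly over the near part of the bowl. The rim's far arc is at (335,147) and its sides at about (218,250) and (455,250). I'll work out the bowl centre from those points.

```bash
python3 - <<'E'
from h import *
from scipy.optimize import least_squares
P=toplane('wrist',[(335,147),(218,245),(455,250),(245,188),(430,185),(280,160)],.044);print(P.round(3))
r=least_squares(lambda v:np.hypot(*(P-v[:2]).T)-.085,[.53,.14]);print(r.x,r.fun.round(4))
print(place_of('wrist','bowl')[:1],place_of('top','bowl')[:1])
E
```

```text
[[0.458 0.169]
 [0.497 0.072]
 [0.552 0.227]
 [0.465 0.105]
 [0.501 0.221]
 [0.455 0.133]]
[0.53998867 0.14450769] [ 0.0001 -0.0007 -0.0014 -0.0007  0.0005  0.0004]
[] [{'location': [0.5356, 0.1461, 0.0003], 'conf': 0.55}]
```

View pics/b1.png

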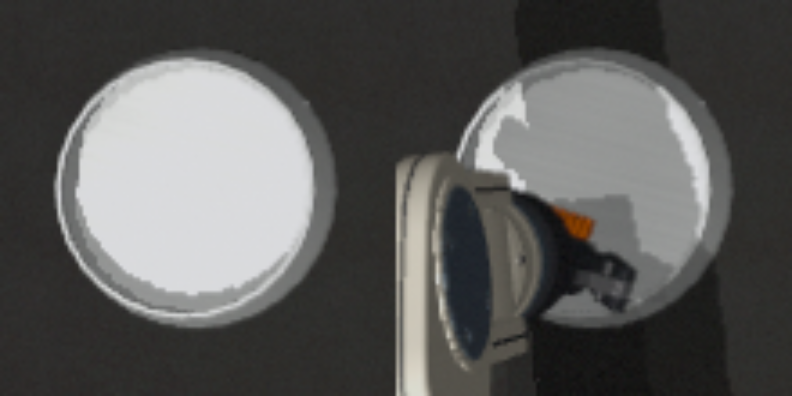

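The bowl centre is about (0.539,0.145), and the top view puts the orange on its near side. Lowering the orange with a small shift inward.

```bash
python3 -m jog '[-0.004,-0.001,0.012,0, -0.008,-0.002,0.03,0, -0.008,-0.002,0.05,0, -0.008,-0.002,0.067,0, -0.008,-0.002,0.08,0, -0.008,-0.002,0.088,0, -0.008,-0.002,0.092,0, -0.008,-0.002,0.095,0, -0.008,-0.002,0.095,0]'
python3 -m jog '[0,0,0,0, 0,0,0,0, 0,0,0,0, 0,0,0,0]' 0.55
python3 -m jog '[0,0,-0.01,0, 0,0,-0.03,0, 0,0,-0.06,0, 0,0,-0.09,0, 0,0,-0.11,0, 0,0,-0.12,0, 0,0,-0.12,0]'
python3 look.py orange w3
```

```text
time: 6.9
position: [0.5076, 0.1425, 0.0363]
tcp_rot: [0.0, 0.158, 0.987, 0.0]
force: [0.6, -0.2, -0.2]
opening: 0.0332
finger_force: 40.1
time: 7.23
position: [0.5077, 0.1429, 0.0367]
tcp_rot: [0.0, 0.158, 0.987, 0.0]
force: [-0.3, 0.0, 0.5]
opening: 0.047
finger_force: 0.0
time: 7.82
position: [0.5085, 0.143, 0.1589]
tcp_rot: [0.002, 0.158, 0.987, 0.001]
force: [-0.3, -0.2, 0.3]
opening: 0.0468
finger_force: 0.0
t 7.8167 p [0.5085 0.143  0.1589] y angle 71.9 open 0.04683177359255246 0.0
(array([322., 194.]), array([506.9, 143.2]), 45.9, 33.5, -18.1) tool shift [ 0.0015 -0.0003 -0.    ]
```

View pics/w3.png

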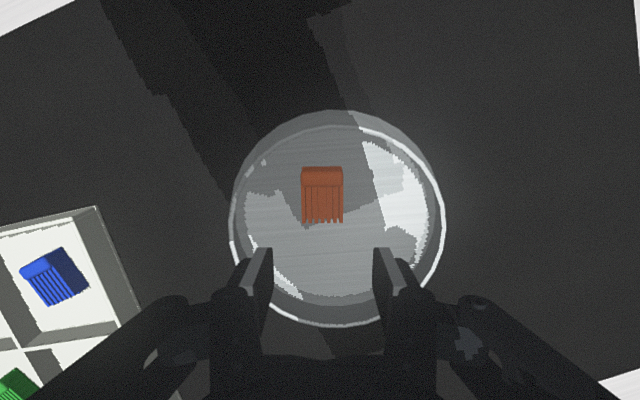

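The orange lies flat in the bowl at (322,194). Next the green, turning −0.62 rad on the way.

```bash
python3 -m jog '[-0.008,-0.012,0,-0.06, -0.024,-0.036,0,-0.12, -0.042,-0.063,0,-0.18, -0.06,-0.09,0,-0.24, -0.078,-0.117,0,-0.3, -0.096,-0.144,0,-0.36, -0.114,-0.171,0,-0.42, -0.132,-0.198,0,-0.48, -0.15,-0.225,0,-0.54, -0.168,-0.252,0,-0.6]' 0.65
python3 - <<'E'
from h import *
from scipy.spatial.transform import Rotation as Ro
s=get_state();q=s['tcp_rot'];T=Ro.from_quat([q[1],q[2],q[3],q[0]]).as_matrix();p=s['position']
print(T.T@np.array([.618-p[0],-.253-p[1],0]),s['joints'].round(2))
E
```

```text
time: 8.7
position: [0.5881, -0.1503, 0.1542]
tcp_rot: [-0.001, -0.143, 0.99, 0.001]
force: [0.9, 0.5, -0.2]
opening: 0.0554
finger_force: 0.0
[ 0.00024828 -0.10694262 -0.00020741] [-0.39  0.4  -0.03  1.15  0.   -0.67]
```

```bash
python3 -m jog '[0,-0.025,0,-0.02, 0,-0.05,0,-0.02, 0,-0.073,0,-0.02, 0,-0.092,0,-0.02, 0,-0.103,0,-0.02, 0,-0.106,0,-0.02, 0,-0.106,0,-0.02]'
python3 look.py green w4
```

```text
time: 9.28
position: [0.6178, -0.2508, 0.1548]
tcp_rot: [-0.001, -0.151, 0.989, 0.001]
force: [0.8, -0.1, -0.3]
opening: 0.0556
finger_force: 0.0
t 9.2833 p [ 0.6178 -0.2508  0.1548] y angle 107.3 open 0.05556729121359339 0.0
(array([170., 205.]), array([ 658.7, -368.1]), 38.0, 27.1, -15.7) tool shift [-0.0041 -0.1241 -0.0002]
(array([317., 198.]), array([ 619.6, -255. ]), 42.2, 32.5, 18.1) tool shift [-0.0005 -0.0045 -0.    ]
```

View pics/w4.png

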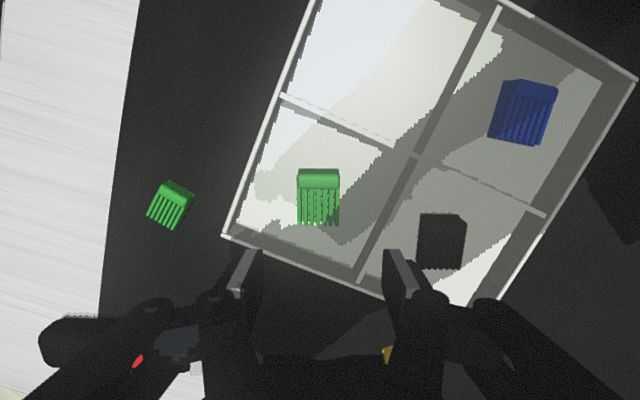

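The larger green is at (318,197), with the small one outside the bin at (170,205). Shifting −4 mm in y and descending.

```bash
python3 -m jog '[0,-0.002,0.02,-0.01, 0,-0.004,0.045,-0.01, 0,-0.004,0.07,-0.01, 0,-0.004,0.09,-0.01, 0,-0.004,0.105,-0.01, 0,-0.004,0.115,-0.01, 0,-0.004,0.121,-0.01, 0,-0.004,0.124,-0.01, 0,-0.004,0.124,-0.01]'
python3 -m jog '[0,0,0,0, 0,0,0,0, 0,0,0,0, 0,0,0,0, 0,0,0,0, 0,0,0,0]' 0.2 40
python3 -m jog '[0,0,-0.01,0, 0,0,-0.025,0, 0,0,-0.045,0, 0,0,-0.07,0, 0,0,-0.09,0, 0,0,-0.1,0, 0,0,-0.1,0]'
python3 - <<'E'
from h import *
from scipy.spatial.transform import Rotation as Ro
s=get_state();q=s['tcp_rot'];T=Ro.from_quat([q[1],q[2],q[3],q[0]]).as_matrix();p=s['position']
print(T.T@np.array([.569-p[0],.145-p[1],0]))
E
```

```text
time: 10.08
position: [0.6195, -0.2541, 0.0324]
tcp_rot: [0.0, -0.156, 0.988, 0.0]
force: [0.4, 0.2, -1.1]
opening: 0.0554
finger_force: 0.0
time: 10.58
position: [0.62, -0.2548, 0.0335]
tcp_rot: [0.001, -0.156, 0.988, -0.001]
force: [-0.8, 1.1, 5.9]
opening: 0.0332
finger_force: 40.8
time: 11.17
position: [0.6203, -0.2551, 0.1353]
tcp_rot: [0.002, -0.156, 0.988, -0.001]
force: [-0.5, 0.9, 0.1]
opening: 0.0331
finger_force: 40.1
[-0.07443914  0.39646074 -0.00110924]
```

```bash
python3 -m jog '[-0.003,0.014,0,0, -0.008,0.04,0,0, -0.014,0.069,0,0, -0.02,0.099,0,0, -0.026,0.13,0,0, -0.032,0.161,0,0, -0.038,0.192,0,0, -0.044,0.223,0,0, -0.05,0.254,0,0, -0.056,0.283,0,0]'
python3 -m jog '[-0.006,0.029,0,0, -0.012,0.058,0,0, -0.017,0.083,0,0, -0.021,0.103,0,0, -0.023,0.112,0,0, -0.023,0.112,0,0]'
python3 look.py green w5
```

```text
time: 12.0
position: [0.5838, 0.0342, 0.1307]
tcp_rot: [-0.001, -0.156, 0.988, 0.0]
force: [1.3, 0.9, 0.5]
opening: 0.0332
finger_force: 40.1
time: 12.5
position: [0.5716, 0.1475, 0.1311]
tcp_rot: [-0.001, -0.157, 0.988, 0.0]
force: [-0.0, 0.9, -0.4]
opening: 0.0331
finger_force: 40.1
t 12.5 p [0.5716 0.1475 0.1311] y angle 108.1 open 0.03313581224303319 40.0717556476593
(array([323., 269.]), array([616.8, 161.5]), 87.8, 59.5, 17.9) tool shift [-0.0473 -0.0008 -0.0001]
```

View pics/w5.png

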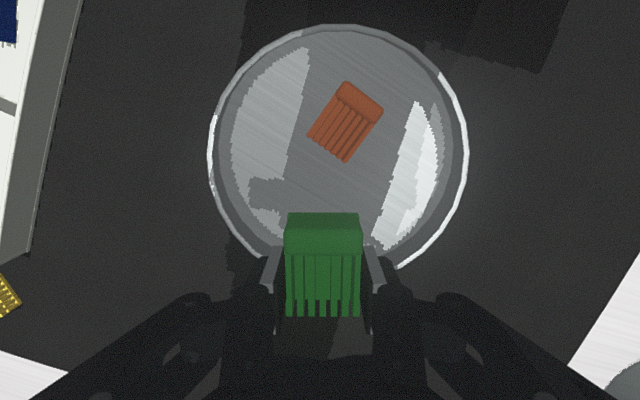

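The green is held and the orange is clear of it at (345,122) in the bowl. Lowering the green.

```bash
python3 -m jog '[0,-0.001,0.012,0, 0,-0.002,0.03,0, 0,-0.002,0.05,0, 0,-0.002,0.067,0, 0,-0.002,0.08,0, 0,-0.002,0.088,0, 0,-0.002,0.092,0, 0,-0.002,0.095,0, 0,-0.002,0.095,0]'
python3 -m jog '[0,0,0,0, 0,0,0,0, 0,0,0,0, 0,0,0,0]' 0.55
python3 -m jog '[0,0,-0.01,0, 0,0,-0.03,0, 0,0,-0.06,0, 0,0,-0.09,0, 0,0,-0.12,0, 0,0,-0.15,0, 0,0,-0.16,0, 0,0,-0.16,0]'
python3 look.py green w6; python3 look.py orange w7
python3 - <<'E'
from h import *
for n in ['bowl','blue_center','black_center']: read_camera('top');print(n,place_of('top',n)[:1])
E
```

```text
time: 13.3
position: [0.5736, 0.1432, 0.0371]
tcp_rot: [-0.0, -0.156, 0.988, -0.0]
force: [-0.2, -0.6, 0.3]
opening: 0.0333
finger_force: 40.1
time: 13.63
position: [0.5737, 0.1438, 0.0378]
tcp_rot: [0.0, -0.156, 0.988, -0.0]
force: [-0.3, 0.8, -0.8]
opening: 0.047
finger_force: 0.0
time: 14.3
position: [0.5746, 0.1439, 0.2011]
tcp_rot: [0.003, -0.156, 0.988, -0.0]
force: [-0.5, -0.3, -0.5]
opening: 0.0474
finger_force: 0.0
t 14.3 p [0.5746 0.1439 0.2011] y angle 108.0 open 0.047407732779303095 0.0
(array([321., 184.]), array([573.9, 142.5]), 42.2, 32.3, 17.1) tool shift [ 0.0011 -0.0011 -0.    ]
t 14.35 p [0.5739 0.1438 0.1987] y angle 108.0 open 0.04686749049793567 0.0
(array([344., 117.]), array([509.4, 142.2]), 44.6, 33.7, -17.3) tool shift [ 0.0618  0.0184 -0.0002]
bowl [{'location': [0.5319, 0.1475, 0.0031], 'conf': 0.8}]
blue_center [{'location': [0.5039, -0.1214, 0.0176], 'conf': 0.66}]
black_center [{'location': [0.6272, -0.1408, 0.0152], 'conf': 0.61}]
```

View pics/w6.png

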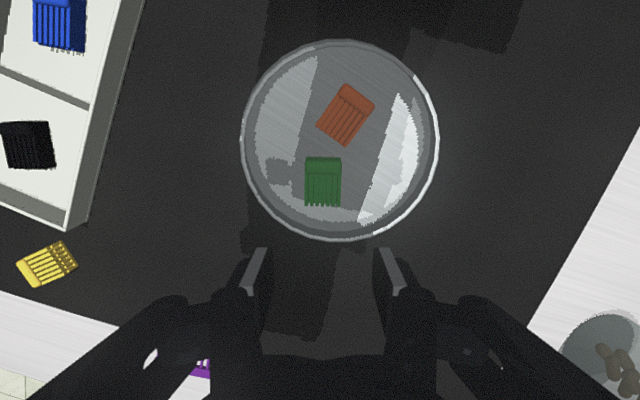

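Both guards lie in the bowl, orange at (345,115) and green at (322,182). The bowl, blue and black haven't moved, and the gripper is clear.

```bash
python3 -c "
from cell import *
print(close_job())"
```

```text
the job is handed in; nothing more can be done
None
```

The orange and green guards are both in the steel bowl, each lowered in before release; the bowl and the blue and black guards are where they started, and I handed the job in at about 14.6 s (no verdict was shown).

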